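Set the running clearance of a seal-stone slide

TASK

Set the running clearance of the small steel slide jig that holds the seal stone: turn the brass screw with the flat upright paddle head, on top of the jig's bridge, clockwise until it bottoms, then back it off one eighth of a turn (45 degrees) and let go. Do not turn the round lock knob on the same jig.

Things in the scene. Friction and masses are not known exactly. Their poses are not given: they have to be found in the camera images.
- jig: Steel slide jig, fixed to the bench: bed 90 mm (its x) by 220 mm (its y) by 14 mm high; an aluminium tongue along y carries a small upright seal stone at the +y end. A bridge (90 by 72 mm, top 51 mm above the bench), 60 mm to the -y side of the centre, carries the adjusting screw over a dial 68 mm across. Origin: centre of the bed's underside, on the bench; z up.
- adjuster_grip (a point): Middle of the brass adjusting screw's head, on its upright axis, 80 mm above the bench. The head is a flat upright paddle 48 mm long (point's x), 12 mm thick (point's y; flat sides to pinch) and 34 mm high, its underside 59.5 mm up, over a neck 11 mm across; a slim pointer on the dial sticks out 6 mm past its -x end. The point turns with the screw. The rest of the jig is below 54 mm.
- adjuster (a joint): Angle of the screw in rad, backed off from the bottom: 0 = bottomed, a hard stop, pointer toward the jig's -x at the dial's long tick, paddle along the jig's x; grows counter-clockwise seen from above. Short ticks at 0.785 (one eighth turn) and 1.571. Starts at 1.05 to 1.4, so one grasp does the job. Friction of about 0.06 N m holds it where left; its rise is negligible.
- lock_knob (a joint): Angle in rad of the round knurled brass lock knob (32 mm across, top 51 mm above the bench) on the tongue, 110 mm to the jig's +y side of the adjusting screw; 0 at the start. To be left alone.

How it is judged (in metres and radians):
On the way:
1. the adjusting screw is turned clockwise until it bottoms (within 0.07 rad of its stop) (value of joint adjuster below 0.07 rad), for 0.1 s.
At the end, for the whole second after the job is handed in: The adjusting screw, having been bottomed, rests backed off by one eighth of a turn (0.785 rad, within 0.2 rad), released and still (value of joint adjuster between 0.585 and 0.985 rad and velocity of joint adjuster between -0.05 and 0.05 rad/s); the robot touches nothing.
It fails at once if the round lock knob is turned by more than 0.25 rad (value of joint lock_knob above 0.25 rad or value of joint lock_knob below -0.25 rad).
It also fails if it takes over 35 s, if anything falls off the work surface, if the arm or the gripper's body presses on something with over 40 N, if the wrist force passes 120 N, or if a joint passes its speed limit or range.

ROBOT

A 7-joint arm with a two-finger parallel gripper is mounted at the origin on a cart in front of the work surface, level with it; the furniture and walls round the work are solid. World frame = base frame: x ahead of the robot, y to its left, z up, the work surface at z = 0. Lengths are in mm, angles in rad, forces in N, time in s.
With the tool pointing down it reaches from about 350 to 900 mm from the base axis. Payload 8.1 kg.
Tool frame: the origin (TCP) lies where the fingers leave the gripper's body, on its centre line; the fingertips stand 66 mm ahead of it and the grasp point (between the pads) lies 47 mm ahead of it; z points along the fingers, y is the line along which they close (so a half turn about z gives the same grasp; the last joint's range is limited). The gripper opens to 92 mm and grips with 3 to 60 N. Pads are 19 mm wide; open, the fingers measure 130 mm over their backs; the gripper's body (75 mm by 190 mm) begins 47 mm behind the grasp point.
Start: joints at [-1.419, 0.434, 0.025, 1.573, -0.012, 1.134, -0.075], TCP at [157.558, 604.825, 292.242] pointing down, gripper open.
Joint ranges: [-2.62, 2.62], [-0.44, 2.09], [-1.27, 1.32], [0.08, 2.57], [-1.32, 4.46], [0.12, 2], [-2.74, 2.74]. Speed limits (rad/s): [2.22, 2.22, 3.01, 3.01, 3.14, 3.14, 3.14].

INTERFACE

Orientations are given as a unit quaternion [w, x, y, z].
In Python, from station import r gives the robot as it stands.
- The arm moves only by the tool arm_command, never from a script. Its argument "series" is a list of rows, each an object of numbers: "x", "y", "z": the shift along the world's x, y, z in mm; "wx", "wy", "wz": the turn, a rotation vector about the world's x, y, z in rad. In form: [{"x": .., "y": .., "z": .., "wx": .., "wy": .., "wz": ..}, ...]. A call has exactly 8 rows; each row is the pose to reach, as a shift and turn from the pose commanded when the call began; what a row does not reach only later rows make up. A row lasts 1/8 s, in which the tool goes at most 62.5 mm and 10.7 degrees, less where a joint would pass 70% of its speed; a pose out of reach is approached as far as the arm can. A call with a gripper value outside its range is refused whole. "fingers" is the closure in counts, from 0 (fully open) to 255 (shut), set as the call begins (left out, the last holds). The fingers move at their own pace and stop on an object; "squeeze" is the grip in N (left out, the last holds). Time passes only in rows, so rows that repeat a pose let the fingers close, or fill a call up. It gives the time, the measured TCP pose, the force, the opening and the grip force at its end, in the units of the state.
- r.get_state(): the state, without advancing time (a new reading comes with each control period).
- r.grab_frame(name): name is "side" or "top"; returns a dict with "frame" (384x512x3 uint8, red, green, blue), "camera_matrix" (3x3 intrinsics, pixels), "k1" (the pictures are not rectified: a ray, as slopes to the right and down, at radius r is drawn at 1 + k1 r^2 times it, then the intrinsics apply), "R" (3x3) and "t" (3): a world point X has camera coordinates R X + t. Camera axes: x right, y down, z forward; pixel columns grow to the right and rows downward; lengths in mm; the calibration is good to about 2 mm. A picture is of the moment at which its call begins. There is no depth.
- r.job_done(): hands the job in; it is judged then, once.
Trained networks look in the newest picture that a camera, given by its name, has taken for a name from the list of things; names that differ only in an ending like _2 or _b are one class to them, and where a whole thing is asked for, a point or a joint stands for the part that bears it (a point fixed in the world has none). Each returns a list of dicts, best first, with "conf" (0 to 1); they miss things now and then, are a little off and sometimes report something else, mostly with a low value. They report only what shows in the picture. A call takes as long as a camera call.
- r.outline_of(target, camera): "region" (384x512 bool, what is visible of it).
- r.tip_of(target, camera): "centre" ([x, y, z] in mm, in world coordinates, good to about 4 mm: a listed point, or the origin of a listed thing).
The state is a dict: "clock": time; "q": joint angles; "qd": joint speeds; "effort": joint torques, N m; "position": TCP position; "tcp_rot": TCP orientation; "wrist_force": force on the tool from outside, world axes, zero at the start; "ft_torque": the same for the moment, N m; "gripper_width": opening from 0.0 (shut) to 1.0 (fully open); "grasp_force": force on a finger pad.
Only numpy, scipy, OpenCV 4.12 (cv2) and the standard library are available. Lean on these libraries where they do the work, as an engineer would, in place of code of your own. Each camera call takes 0.05 s, during which the arm holds its last target. There are 200 camera calls.

## Working session

There is one attempt and no reset: what is moved stays moved. The work goes in short steps, Python scripts to look and compute and a tool call to move; the robot and the scene stay as the last step left them, time stands still between calls to the robot, and variables do not carry over. Pictures are saved under pics/ and viewed, at most 10 in all, crops included, and the job is handed in when it is done.

Besides the shell and the picture viewer there is one more tool, called after "Emit:" by a JSON object that holds its "op" and its "data", one argument or row to a line. arm_command: Moves the arm, as the interface text tells. Its arguments: {"type":"object","properties":{"series":{"type":"array","items":{"type":"object","properties":{"x":{"type":"number"},"y":{"type":"number"},"z":{"type":"number"},"wx":{"type":"number"},"wy":{"type":"number"},"wz":{"type":"number"}}}},"fingers":{"type":"number"},"squeeze":{"type":"number"}},"required":["series"]}

```bash
mkdir -p pics
cat > h.py <<'E'
import numpy as np, cv2
from station import r
def ray(f,u,v):
    K=np.array(f["camera_matrix"]);d=cv2.undistortPoints(np.array([[[u,v]]],float),K,np.array([f["k1"],0,0,0,0.]))  # forward model 1+k1 r^2
    R=np.array(f["R"]);t=np.array(f["t"]);dw=R.T@np.array([*d[0,0],1]);return -R.T@t,dw
def atz(f,u,v,z):
    c,d=ray(f,u,v);return (c+d*(z-c[2])/d[2])
def proj(f,X):
    R=np.array(f["R"]);return cv2.projectPoints(np.array(X,float).reshape(-1,3),cv2.Rodrigues(R)[0],np.array(f["t"],float),np.array(f["camera_matrix"],float),np.array([f["k1"],0,0,0,0.]))[0][:,0]
E
python3 - <<'E'
from h import *
s=r.get_state();print(s["clock"],s["position"],s["tcp_rot"],s["gripper_width"])
for c in("top","side"):
    f=r.grab_frame(c);cv2.imwrite(f"pics/{c}0.png",f["frame"][:,:,::-1])
    print(c,-np.array(f["R"]).T@f["t"])
    for n in("adjuster_grip","jig","lock_knob"):
        try:
            for o in r.tip_of(n,c)[:2]:print(n,o["conf"],np.round(o["centre"],1), proj(f,o["centre"]))
        except Exception as e:print(n,e)
E
```

```text
0.0 [157.42764984 604.41243519 291.4340962 ] [-4.38431215e-05  1.27067149e-01  9.91893794e-01 -7.99785286e-04] 0.9994285444346988
top [ 439.48991157 -179.95506645  903.11553124]
adjuster_grip 0.48 [ 635.1 -158.6   75.5] [[256.86484304 153.01686829]]
jig 0.68 [ 578.5 -168.2   -0.8] [[261.97336437 182.5103633 ]]
lock_knob it knows: adjuster_grip, jig
side [ 562.9242046  -950.88534763  447.79549523]
jig 0.86 [ 578.1 -172.1   -2. ] [[267.14774414 229.89407184]]
lock_knob it knows: adjuster_grip, jig
```

View pics/top0.png

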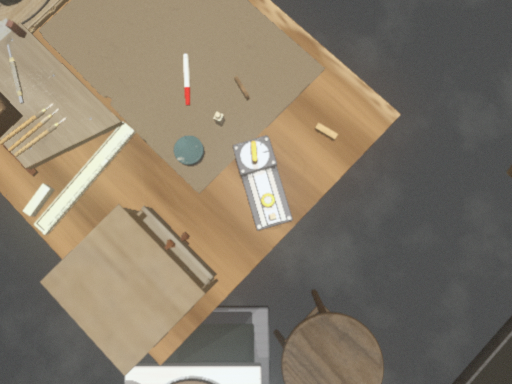

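View pics/side0.png

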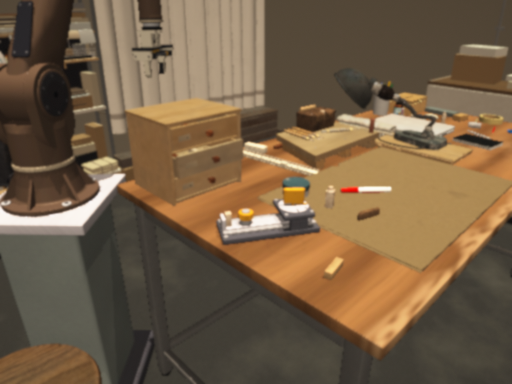

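The top view shows the jig with the paddle near (255,153), the lock knob near (268,200) and a drawer cabinet at (130,290). The side view shows the paddle at (294,197) and the knob at (245,215). Next I'll get the yellow regions and the cabinet height.

Run:
```python
from h import *
for c in("top","side"):
    f=r.grab_frame(c);im=f["frame"]
    hsv=cv2.cvtColor(im,cv2.COLOR_RGB2HSV)
    m=((hsv[...,0]>19)&(hsv[...,0]<34)&(hsv[...,1]>150)&(hsv[...,2]>150)).astype(np.uint8)
    n,l,s,ce=cv2.connectedComponentsWithStats(m)
    for i in range(1,n):
        if s[i,4]>20:
            pts=np.argwhere(l==i)[:,::-1].astype(float)
            print(c,s[i],ce[i])
            if c=="top":
                W=np.array([atz(f,u,v,97)[:2] for u,v in pts]);mu=W.mean(0);w,V=np.linalg.eigh(np.cov(W.T))
                print(" z97",mu,"axis",V[:,1],np.sqrt(w*12), "z51",atz(f,*ce[i],51))
    if c=="top":
        o=[x for x in r.outline_of("jig",c)][0]; m2=o["region"].astype(np.uint8)
        print("jig rect",o["conf"],cv2.minAreaRect(np.argwhere(m2)[:,::-1].astype(np.float32)))
        bx=cv2.boxPoints(cv2.minAreaRect(np.argwhere(m2)[:,::-1].astype(np.float32)));print(np.array([atz(f,u,v,14)[:2] for u,v in bx]).round(1))
        for u,v in((122,207),(42,283),(128,373),(202,300)):print("cab z=200",atz(f,u,v,200).round(),atz(f,u,v,0).round())
        cv2.imwrite("pics/c1.png",cv2.resize(im[125:240,215:310],None,fx=5,fy=5,interpolation=cv2.INTER_CUBIC)[:,:,::-1])
    else:
        for z in(0,150,200,250): print(z,atz(f,177,198,0).round(),atz(f,173,115,z).round())
        for z in (80,):print("side grip",atz(f,294,197,z))
```

```text
jig rect 0.94 ((261.77349853515625, 182.77542114257812), (89.65296936035156, 37.85622787475586), 73.81079864501953)
[[ 671.2  -93.7]
 [ 695.9 -183.8]
 [ 483.1 -239.7]
 [ 459.2 -152.5]]
cab z=200 [505. 100. 200.] [523. 179.   0.]
cab z=200 [363. 249. 200.] [341. 371.   0.]
cab z=200 [201.  79. 200.] [134. 152.   0.]
cab z=200 [330. -56. 200.] [298. -21.   0.]
side [285 188  19   3  54] [293.85185185 188.94444444]
side [239 210  14   6  36] [245.5        212.63888889]
0 [342. -13.   0.] [142. 904.   0.]
150 [342. -13.   0.] [283. 282. 150.]
200 [342. -13.   0.] [330.  75. 200.]
250 [342. -13.   0.] [ 377. -132.  250.]
side grip [ 635.4328708  -170.24834163   80.        ]
```

View pics/c1.png

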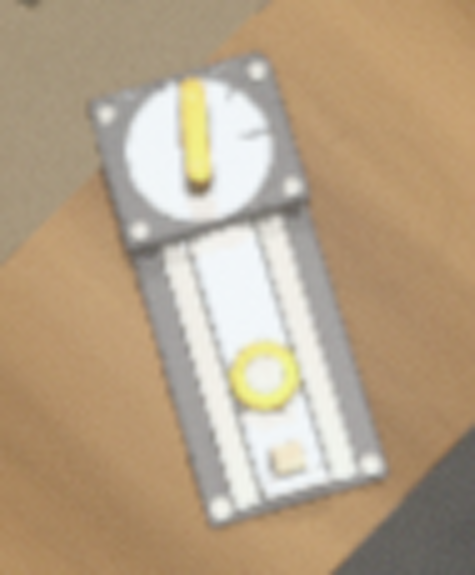

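The crop shows the paddle running from (191,78) to (201,190), the long tick at right (257,132) and the short tick at (232,95). That is consistent with an angle of about 1.35 and the screw near (635,-155). The cabinet is about 220 mm high, so I'm rising and swinging round over it.

Emit:
{"op": "arm_command", "data": {
  "series": [
    {"x": 10,"y": 0,"z": 60,"wz": 0.0},
    {"x": 50,"y": -20,"z": 100,"wz": 0.05},
    {"x": 105,"y": -45,"z": 120,"wz": 0.1},
    {"x": 160,"y": -70,"z": 130,"wz": 0.15},
    {"x": 210,"y": -105,"z": 130,"wz": 0.2},
    {"x": 260,"y": -140,"z": 130,"wz": 0.25},
    {"x": 300,"y": -185,"z": 130,"wz": 0.3},
    {"x": 340,"y": -230,"z": 130,"wz": 0.3}
  ],
  "fingers": 0,
  "squeeze": 30
}}

```text
schema error: expected keys x, y, z, wx, wy, wz
```

Run:
```python
from h import *
f=r.grab_frame("top")
a=atz(f,253.2,140.6,97);b=atz(f,255.2,163,97);print(a,b,np.linalg.norm(a-b),(a+b)/2,np.degrees(np.arctan2(*(a-b)[[1,0]])))
d=atz(f,215+199/5,125+148/5,52);k=atz(f,215+265/5,125+375/5,51);print("dial",d,"knob",k,np.linalg.norm(d-k))
t=atz(f,215+257/5,125+132/5,52);print("tick",t,np.degrees(np.arctan2(*(t-d)[[1,0]])))
s=r.get_state();print(s["clock"],s["position"],s["tcp_rot"],s["q"])
```

```text
[ 658.56799388 -151.35586216   97.        ] [ 607.47496842 -155.14934881   97.        ] 51.23365877838205 [ 633.02148115 -153.25260549   97.        ] 4.2462293444471655
dial [ 636.95812818 -153.09250761   52.        ] knob [ 529.42831666 -182.14626353   51.        ] 111.39021994819969
tick [ 644.05840675 -180.43801398   52.        ] -75.44453413208976
0.5 [157.5740207  604.78277026 292.2210249 ] [ 2.44676176e-05  1.27113143e-01  9.91888223e-01 -2.87373890e-05] [-1.41859547  0.43449904  0.02501848  1.57325584 -0.01156483  1.134038
 -0.07512771]
```

Emit:
{"op": "arm_command", "data": {
  "series": [
    {"x": 10,"y": 0,"z": 60,"wx": 0,"wy": 0,"wz": 0.0},
    {"x": 50,"y": -20,"z": 100,"wx": 0,"wy": 0,"wz": 0.05},
    {"x": 105,"y": -45,"z": 120,"wx": 0,"wy": 0,"wz": 0.1},
    {"x": 160,"y": -70,"z": 130,"wx": 0,"wy": 0,"wz": 0.15},
    {"x": 210,"y": -105,"z": 130,"wx": 0,"wy": 0,"wz": 0.2},
    {"x": 260,"y": -140,"z": 130,"wx": 0,"wy": 0,"wz": 0.25},
    {"x": 300,"y": -185,"z": 130,"wx": 0,"wy": 0,"wz": 0.33},
    {"x": 340,"y": -230,"z": 130,"wx": 0,"wy": 0,"wz": 0.33}
  ],
  "fingers": 0,
  "squeeze": 30
}}

```text
clock: 1.5
position: [498.8, 373.2, 422.3]
tcp_rot: [0.0, -0.038, 0.999, 0.0]
wrist_force: [1.0, 0.7, 0.3]
gripper_width: 0.999
grasp_force: 0.0
```

Emit:
{"op": "arm_command", "data": {
  "series": [
    {"x": 25,"y": -55,"z": 0,"wx": 0,"wy": 0,"wz": 0},
    {"x": 50,"y": -110,"z": 0,"wx": 0,"wy": 0,"wz": 0},
    {"x": 75,"y": -165,"z": 0,"wx": 0,"wy": 0,"wz": 0},
    {"x": 95,"y": -220,"z": 0,"wx": 0,"wy": 0,"wz": 0},
    {"x": 110,"y": -275,"z": 0,"wx": 0,"wy": 0,"wz": 0},
    {"x": 120,"y": -330,"z": 0,"wx": 0,"wy": 0,"wz": 0},
    {"x": 130,"y": -385,"z": -20,"wx": 0,"wy": 0,"wz": 0},
    {"x": 135,"y": -435,"z": -50,"wx": 0,"wy": 0,"wz": 0}
  ]
}}

```text
clock: 2.5
position: [633.1, -62.4, 372.6]
tcp_rot: [0.001, -0.037, 0.999, -0.0]
wrist_force: [0.6, 0.3, 0.2]
gripper_width: 1.0
grasp_force: 0.0
```

Emit:
{"op": "arm_command", "data": {
  "series": [
    {"x": 0,"y": -30,"z": -15,"wx": 0,"wy": 0,"wz": 0},
    {"x": 0,"y": -60,"z": -30,"wx": 0,"wy": 0,"wz": 0},
    {"x": 0,"y": -91,"z": -60,"wx": 0,"wy": 0,"wz": 0},
    {"x": 0,"y": -91,"z": -90,"wx": 0,"wy": 0,"wz": 0},
    {"x": 0,"y": -91,"z": -120,"wx": 0,"wy": 0,"wz": 0},
    {"x": 0,"y": -91,"z": -140,"wx": 0,"wy": 0,"wz": 0},
    {"x": 0,"y": -91,"z": -150,"wx": 0,"wy": 0,"wz": 0},
    {"x": 0,"y": -91,"z": -150,"wx": 0,"wy": 0,"wz": 0}
  ]
}}

```text
clock: 3.5
position: [632.5, -151.1, 222.0]
tcp_rot: [-0.0, -0.038, 0.999, 0.0]
wrist_force: [-0.7, 0.1, 0.2]
gripper_width: 0.999
grasp_force: 0.0
```

Run:
```python
from h import *
s=r.get_state();print(s["clock"],s["position"],s["tcp_rot"],s["q"],s["wrist_force"])
f=r.grab_frame("side");p=proj(f,[634,-153,80])[0];print(p)
u,v=p.astype(int)
cv2.imwrite("pics/s2.png",cv2.resize(f["frame"][v-100:v+50,u-80:u+80],None,fx=4,fy=4,interpolation=cv2.INTER_CUBIC)[:,:,::-1])
```

```text
3.5 [ 632.45097622 -151.0964959   221.95841414] [-3.78453974e-04 -3.75833599e-02  9.99293421e-01  8.20241520e-05] [-0.01759462  0.54091554  0.25898845  1.60535632 -0.15570444  1.01641543
  1.93426315] [-0.66910021  0.12498673  0.24105556]
[292.78874609 193.67607511]
```

View pics/s2.png

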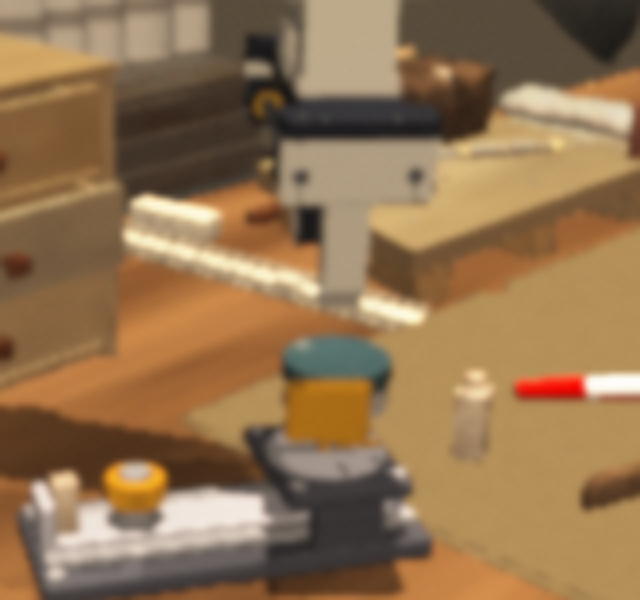

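The front finger is centred over the paddle (crop 342,300 against the paddle at 287–370), so I'm descending.

Emit:
{"op": "arm_command", "data": {
  "series": [
    {"x": 1,"y": -2,"z": -20,"wx": 0,"wy": 0,"wz": 0},
    {"x": 1,"y": -2,"z": -40,"wx": 0,"wy": 0,"wz": 0},
    {"x": 1,"y": -2,"z": -60,"wx": 0,"wy": 0,"wz": 0},
    {"x": 1,"y": -2,"z": -75,"wx": 0,"wy": 0,"wz": 0},
    {"x": 1,"y": -2,"z": -85,"wx": 0,"wy": 0,"wz": 0},
    {"x": 1,"y": -2,"z": -91,"wx": 0,"wy": 0,"wz": 0},
    {"x": 1,"y": -2,"z": -91,"wx": 0,"wy": 0,"wz": 0},
    {"x": 1,"y": -2,"z": -91,"wx": 0,"wy": 0,"wz": 0}
  ]
}}

```text
clock: 4.55
position: [633.9, -153.3, 131.8]
tcp_rot: [0.0, -0.038, 0.999, -0.0]
wrist_force: [-0.3, 0.3, -0.2]
gripper_width: 0.995
grasp_force: 0.0
```

Emit:
{"op": "arm_command", "data": {
  "series": [
    {"x": 0,"y": 0,"z": 0,"wx": 0,"wy": 0,"wz": 0},
    {"x": 0,"y": 0,"z": 0,"wx": 0,"wy": 0,"wz": 0},
    {"x": 0,"y": 0,"z": 0,"wx": 0,"wy": 0,"wz": 0},
    {"x": 0,"y": 0,"z": 0,"wx": 0,"wy": 0,"wz": 0},
    {"x": 0,"y": 0,"z": 0,"wx": 0,"wy": 0,"wz": 0},
    {"x": 0,"y": 0,"z": 0,"wx": 0,"wy": 0,"wz": 0},
    {"x": 0,"y": 0,"z": 0,"wx": 0,"wy": 0,"wz": 0},
    {"x": 0,"y": 0,"z": 0,"wx": 0,"wy": 0,"wz": 0}
  ],
  "fingers": 255,
  "squeeze": 25
}}

```text
clock: 5.55
position: [633.6, -153.2, 131.2]
tcp_rot: [0.0, -0.038, 0.999, 0.0]
wrist_force: [0.2, 0.2, 0.3]
gripper_width: 0.175
grasp_force: 0.0
```

Run:
```python
from h import *
s=r.get_state()
for k in("clock","position","tcp_rot","wrist_force","ft_torque","gripper_width","grasp_force"):print(k,np.round(s[k],3))
```

```text
clock 5.55
position [ 633.572 -153.161  131.238]
tcp_rot [ 0.    -0.038  0.999  0.   ]
wrist_force [0.248 0.182 0.323]
ft_torque [ 0.043  0.064 -0.01 ]
gripper_width 0.175
grasp_force 0.0
```

Emit:
{"op": "arm_command", "data": {
  "series": [
    {"x": 0,"y": 0,"z": 0,"wx": 0,"wy": 0,"wz": 0},
    {"x": 0,"y": 0,"z": 0,"wx": 0,"wy": 0,"wz": 0},
    {"x": 0,"y": 0,"z": 0,"wx": 0,"wy": 0,"wz": 0},
    {"x": 0,"y": 0,"z": 0,"wx": 0,"wy": 0,"wz": -0.08},
    {"x": 0,"y": 0,"z": 0,"wx": 0,"wy": 0,"wz": -0.16},
    {"x": 0,"y": 0,"z": 0,"wx": 0,"wy": 0,"wz": -0.24},
    {"x": 0,"y": 0,"z": 0,"wx": 0,"wy": 0,"wz": -0.32},
    {"x": 0,"y": 0,"z": 0,"wx": 0,"wy": 0,"wz": -0.4}
  ]
}}

```text
clock: 6.55
position: [633.8, -152.5, 131.3]
tcp_rot: [0.0, 0.163, 0.987, 0.0]
wrist_force: [1.2, -0.5, -1.3]
gripper_width: 0.123
grasp_force: 25.0
```

Run:
```python
from h import *
s=r.get_state()
for k in("clock","position","tcp_rot","wrist_force","ft_torque","gripper_width","grasp_force"):print(k,np.round(s[k],3))
```

```text
clock 6.55
position [ 633.804 -152.484  131.272]
tcp_rot [0.    0.163 0.987 0.   ]
wrist_force [ 1.248 -0.533 -1.318]
ft_torque [-0.122 -0.203  0.083]
gripper_width 0.123
grasp_force 24.995
```

Emit:
{"op": "arm_command", "data": {
  "series": [
    {"x": 0,"y": 0,"z": 0,"wx": 0,"wy": 0,"wz": -0.1},
    {"x": 0,"y": 0,"z": 0,"wx": 0,"wy": 0,"wz": -0.2},
    {"x": 0,"y": 0,"z": 0,"wx": 0,"wy": 0,"wz": -0.3},
    {"x": 0,"y": 0,"z": 0,"wx": 0,"wy": 0,"wz": -0.4},
    {"x": 0,"y": 0,"z": 0,"wx": 0,"wy": 0,"wz": -0.5},
    {"x": 0,"y": 0,"z": 0,"wx": 0,"wy": 0,"wz": -0.6},
    {"x": 0,"y": 0,"z": 0,"wx": 0,"wy": 0,"wz": -0.7},
    {"x": 0,"y": 0,"z": 0,"wx": 0,"wy": 0,"wz": -0.8}
  ]
}}

```text
clock: 7.55
position: [635.5, -150.5, 131.3]
tcp_rot: [0.001, 0.533, 0.846, 0.002]
wrist_force: [7.7, 4.2, -4.0]
gripper_width: 0.129
grasp_force: 25.0
```

Emit:
{"op": "arm_command", "data": {
  "series": [
    {"x": 0,"y": 0,"z": 0,"wx": 0,"wy": 0,"wz": -0.03},
    {"x": 0,"y": 0,"z": 0,"wx": 0,"wy": 0,"wz": -0.06},
    {"x": 0,"y": 0,"z": 0,"wx": 0,"wy": 0,"wz": -0.09},
    {"x": 0,"y": 0,"z": 0,"wx": 0,"wy": 0,"wz": -0.1},
    {"x": 0,"y": 0,"z": 0,"wx": 0,"wy": 0,"wz": -0.11},
    {"x": 0,"y": 0,"z": 0,"wx": 0,"wy": 0,"wz": -0.12},
    {"x": 0,"y": 0,"z": 0,"wx": 0,"wy": 0,"wz": -0.12},
    {"x": 0,"y": 0,"z": 0,"wx": 0,"wy": 0,"wz": -0.12}
  ]
}}

```text
clock: 8.55
position: [635.9, -150.3, 131.3]
tcp_rot: [0.001, 0.582, 0.813, 0.002]
wrist_force: [7.6, 4.0, -3.3]
gripper_width: 0.129
grasp_force: 25.0
```

```bash
cat > st.py <<'E'
from h import *
s=r.get_state()
for k in("clock","position","tcp_rot","wrist_force","ft_torque","gripper_width","grasp_force"):print(k,np.round(s[k],3))
q=s["tcp_rot"];a=np.arctan2(q[2],q[1]);y=2*a-np.pi/2
print("tool y deg",np.degrees(y), "est adj", y-np.radians(90-75)+0)
E
python3 st.py
```

```text
clock 8.55
position [ 635.909 -150.323  131.32 ]
tcp_rot [0.001 0.582 0.813 0.002]
wrist_force [ 7.644  3.996 -3.291]
ft_torque [ 0.656 -1.686  0.064]
gripper_width 0.129
grasp_force 24.992
tool y deg 18.841736462296492 est adj 0.06705095026099278
```

Near the stop. I'll relieve the side load and continue until torque shows it.

Emit:
{"op": "arm_command", "data": {
  "series": [
    {"x": 1,"y": 1,"z": 0,"wx": 0,"wy": 0,"wz": -0.01},
    {"x": 2,"y": 2,"z": 0,"wx": 0,"wy": 0,"wz": -0.02},
    {"x": 2,"y": 2,"z": 0,"wx": 0,"wy": 0,"wz": -0.04},
    {"x": 2,"y": 2,"z": 0,"wx": 0,"wy": 0,"wz": -0.06},
    {"x": 2,"y": 2,"z": 0,"wx": 0,"wy": 0,"wz": -0.08},
    {"x": 2,"y": 2,"z": 0,"wx": 0,"wy": 0,"wz": -0.1},
    {"x": 2,"y": 2,"z": 0,"wx": 0,"wy": 0,"wz": -0.1},
    {"x": 2,"y": 2,"z": 0,"wx": 0,"wy": 0,"wz": -0.1}
  ]
}}

```text
clock: 9.55
position: [636.3, -150.0, 131.3]
tcp_rot: [0.0, 0.622, 0.783, 0.001]
wrist_force: [4.9, 2.0, -1.9]
gripper_width: 0.138
grasp_force: 25.7
```

```bash
python3 st.py
```

```text
clock 9.55
position [ 636.3   -150.041  131.315]
tcp_rot [0.    0.622 0.783 0.001]
wrist_force [ 4.864  1.997 -1.893]
ft_torque [ 0.445 -1.06   0.585]
gripper_width 0.138
grasp_force 25.747
tool y deg 13.019205582715978 est adj -0.03457138438672863
```

Torque went from 0.06 to 0.585 N m, so the screw has bottomed. Backing off 45°.

Emit:
{"op": "arm_command", "data": {
  "series": [
    {"x": 0,"y": 0,"z": 0,"wx": 0,"wy": 0,"wz": 0.1},
    {"x": 0,"y": 0,"z": 0,"wx": 0,"wy": 0,"wz": 0.22},
    {"x": 0,"y": 0,"z": 0,"wx": 0,"wy": 0,"wz": 0.36},
    {"x": 0,"y": 0,"z": 0,"wx": 0,"wy": 0,"wz": 0.5},
    {"x": 0,"y": 0,"z": 0,"wx": 0,"wy": 0,"wz": 0.64},
    {"x": 0,"y": 0,"z": 0,"wx": 0,"wy": 0,"wz": 0.76},
    {"x": 0,"y": 0,"z": 0,"wx": 0,"wy": 0,"wz": 0.83},
    {"x": 0,"y": 0,"z": 0,"wx": 0,"wy": 0,"wz": 0.83}
  ]
}}

```text
clock: 10.55
position: [634.2, -151.8, 131.2]
tcp_rot: [-0.001, 0.256, 0.967, -0.0]
wrist_force: [-5.5, 0.4, 5.5]
gripper_width: 0.13
grasp_force: 25.0
```

```bash
python3 st.py
```

```text
clock 10.55
position [ 634.22  -151.804  131.231]
tcp_rot [-0.001  0.256  0.967 -0.   ]
wrist_force [-5.497  0.38   5.497]
ft_torque [0.019 0.947 0.08 ]
gripper_width 0.13
grasp_force 24.994
tool y deg 60.391753454316635 est adj 0.7922355510313348
```

Emit:
{"op": "arm_command", "data": {
  "series": [
    {"x": 0,"y": 0,"z": 0,"wx": 0,"wy": 0,"wz": 0},
    {"x": 0,"y": 0,"z": 0,"wx": 0,"wy": 0,"wz": 0},
    {"x": 0,"y": 0,"z": 0,"wx": 0,"wy": 0,"wz": 0},
    {"x": 0,"y": 0,"z": 0,"wx": 0,"wy": 0,"wz": 0},
    {"x": 0,"y": 0,"z": 0,"wx": 0,"wy": 0,"wz": 0},
    {"x": 0,"y": 0,"z": 0,"wx": 0,"wy": 0,"wz": 0},
    {"x": 0,"y": 0,"z": 0,"wx": 0,"wy": 0,"wz": 0},
    {"x": 0,"y": 0,"z": 0,"wx": 0,"wy": 0,"wz": 0}
  ],
  "fingers": 0
}}

```text
clock: 11.55
position: [635.6, -151.2, 131.2]
tcp_rot: [0.0, 0.255, 0.967, 0.0]
wrist_force: [0.2, -0.9, 0.1]
gripper_width: 0.951
grasp_force: 0.0
```

Emit:
{"op": "arm_command", "data": {
  "series": [
    {"x": 0,"y": 0,"z": 10,"wx": 0,"wy": 0,"wz": 0},
    {"x": 0,"y": 0,"z": 25,"wx": 0,"wy": 0,"wz": 0},
    {"x": 0,"y": 0,"z": 50,"wx": 0,"wy": 0,"wz": 0},
    {"x": 0,"y": 0,"z": 90,"wx": 0,"wy": 0,"wz": 0},
    {"x": 0,"y": 20,"z": 140,"wx": 0,"wy": 0,"wz": 0},
    {"x": 0,"y": 60,"z": 180,"wx": 0,"wy": 0,"wz": 0},
    {"x": 0,"y": 110,"z": 210,"wx": 0,"wy": 0,"wz": 0},
    {"x": 0,"y": 160,"z": 230,"wx": 0,"wy": 0,"wz": 0}
  ]
}}

```text
clock: 12.55
position: [635.6, 9.9, 364.5]
tcp_rot: [0.002, 0.255, 0.967, 0.001]
wrist_force: [1.6, -0.1, -0.2]
gripper_width: 1.004
grasp_force: 0.0
```

Emit:
{"op": "arm_command", "data": {
  "series": [
    {"x": 0,"y": 50,"z": 0,"wx": 0,"wy": 0,"wz": 0},
    {"x": 0,"y": 100,"z": 0,"wx": 0,"wy": 0,"wz": 0},
    {"x": 0,"y": 150,"z": 0,"wx": 0,"wy": 0,"wz": 0},
    {"x": 0,"y": 180,"z": 0,"wx": 0,"wy": 0,"wz": 0},
    {"x": 0,"y": 200,"z": 0,"wx": 0,"wy": 0,"wz": 0},
    {"x": 0,"y": 200,"z": 0,"wx": 0,"wy": 0,"wz": 0},
    {"x": 0,"y": 200,"z": 0,"wx": 0,"wy": 0,"wz": 0},
    {"x": 0,"y": 200,"z": 0,"wx": 0,"wy": 0,"wz": 0}
  ]
}}

```text
clock: 13.55
position: [635.9, 206.8, 361.6]
tcp_rot: [0.0, 0.256, 0.967, -0.0]
wrist_force: [0.1, -0.8, -0.3]
gripper_width: 1.002
grasp_force: 0.0
```

```bash
python3 st.py
python3 - <<'E'
from h import *
f=r.grab_frame("top")
cv2.imwrite("pics/c3.png",cv2.resize(f["frame"][125:240,215:310],None,fx=5,fy=5,interpolation=cv2.INTER_CUBIC)[:,:,::-1])
E
```

```text
clock 13.55
position [635.885 206.814 361.578]
tcp_rot [ 0.     0.256  0.967 -0.   ]
wrist_force [ 0.133 -0.783 -0.303]
ft_torque [-0.071  0.019 -0.011]
gripper_width 1.002
grasp_force 0.0
tool y deg 60.35162919422115 est adj 0.791535250582742
```

View pics/c3.png

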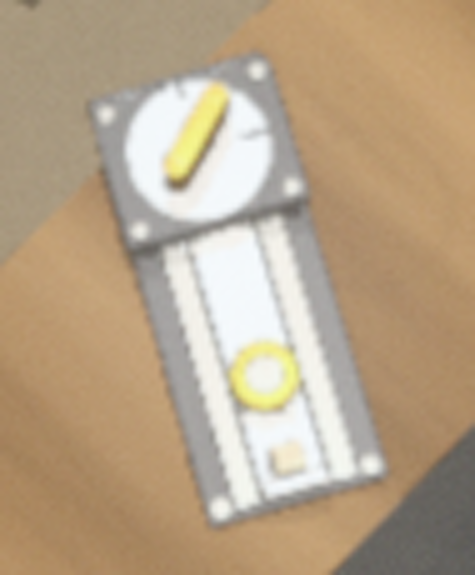

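The paddle now runs (175,175) to (217,92), about 45–48° off the long tick, and the arm is clear. Handing in.

```bash
python3 -c "
from station import r
print(r.job_done())"
```

```text
the job is handed in; nothing more can be done
None
```

I bottomed the adjusting screw (torque rose about tenfold, to 0.585 N m), backed it off to an estimated 0.79 rad and released it without touching the lock knob; I handed the job in at about 13.6 s, and the hand-in returned no verdict.

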